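# Put the pepper mill away in the cruet block

## Robot

A 7-joint arm with a two-finger parallel gripper is mounted at the origin on a cart in front of the work surface, level with it; the furniture and walls round the work are solid. World frame = base frame: x ahead of the robot, y to its left, z up, the work surface at z = 0. Lengths are in mm, angles in rad, forces in N, time in s.
With the tool pointing down it reaches from about 400 to 875 mm from the base axis. Payload 4.4 kg.
Tool frame: the origin (TCP) lies between the finger pads; the fingertips stand ctrl.tcp_to_tips ahead of it and the grasp point (between the pads) lies 8 mm behind it (ctrl.tcp_to_tips is the distance from the TCP to the fingertips, in mm); z points along the fingers, y is the direction in which the jaws open and shut (so a half turn about z gives the same grasp; the last joint's range is limited). The gripper opens to 85 mm and grips with 20 to 120 N. Pads are 22 mm wide; open, the fingers measure 114 mm over their backs; the gripper's body (76 mm by 85 mm) begins 54 mm behind the grasp point. The pads swing forward as they close: fully open they stand 13 mm farther back than shut.
Start: joints at [-1.285, 0.628, 0.038, 1.517, -0.027, 0.996, -0.02], TCP at [223.96, 610.213, 242.313] pointing down, gripper open.
Joint ranges: [-3.06, 3.06], [-0.37, 2.12], [-1.25, 1.32], [0.18, 2.47], [-1.1, 4.24], [0.23, 1.98], [-2.94, 2.94]. Speed limits (rad/s): [2.57, 2.57, 3.14, 3.14, 3.14, 3.14, 3.14].

## Interface

Orientations are given as [roll, pitch, yaw] about the fixed x, y, z axes, in that order (R = Rz(yaw) Ry(pitch) Rx(roll)).
In Python, from cell import ctrl gives the robot as it stands.
- The arm moves only by the tool send_rows, never from a script. Its argument "rows" is a list of rows, each an object of numbers: "x", "y", "z": the shift along the world's x, y, z in cm; "roll": the turn about the world's z in degrees; "claw": the closure, from 0 (fully open) to 1 (shut). A call has 1 to 5 rows; each row is the pose to reach, as a shift and turn from the pose commanded when the call began; what a row does not reach only later rows make up. A row lasts 1/12 s, in which the tool goes at most 41.7 mm and 7.16 degrees, less where a joint would pass 70% of its speed; a pose out of reach is approached as far as the arm can. A call with a gripper value outside its range is refused whole. The fingers move at their own pace and stop on an object; the grip force is fixed at half the most. Time passes only in rows, so rows that repeat a pose let the fingers close. It gives the time, the measured TCP pose, the force and the opening at its end, in the units of the state.
- ctrl.read_state(): the state, without advancing time (a new reading comes with each control period).
- ctrl.get_image(name): name is "side" or "top" or "wrist"; returns (picture, depth): 480x640x3 uint8, blue, green, red; 480x640 float32, mm along the optical axis (not along the pixel's ray), 0 where there is no reading.
- ctrl.get_calibration(name): a dict with "intrinsics" (3x3 intrinsics, pixels), "dist_coeffs" ([k1, k2, p1, p2, k3] as OpenCV has them; the pictures are not rectified), "T" (4x4, takes a point from camera to world coordinates). Camera axes: x right, y down, z forward; pixel columns grow to the right and rows downward; lengths in mm; the calibration is good to about 2 mm. A picture is of the moment at which its call begins: read the wrist's pose just before it. get_calibration takes no time and is no camera call; for the wrist camera it gives the pose at the moment of the call.
- ctrl.finish_job(): hands the job in, once; it reports no verdict.
Trained networks look in the newest picture that a camera, given by its name, has taken for a name from the list of things; names that differ only in an ending like _2 or _b are one class to them, and where a whole thing is asked for, a point or a joint stands for the part that bears it (a point fixed in the world has none). Each returns a list of dicts, best first, with "confidence" (0 to 1); they miss things now and then, are a little off and sometimes report something else, mostly with a low value. They report only what shows in the picture. A call takes as long as a camera call. They do not tell look-alikes from the thing itself.
- ctrl.recognise(camera, query): "uv" ([column, row] in pixels, amid what is visible of it).
- ctrl.regions_of(camera, query): "region" (480x640 bool, what is visible of it) and "uv" ([column, row] in pixels, amid what is visible of it).
- ctrl.place_of(camera, query): "uv" ([column, row] in pixels: a listed point, or the origin of a listed thing).
The state is a dict: "clock": time; "qpos": joint angles; "qd": joint speeds; "tau": joint torques, N m; "eef_pos": TCP position; "tool_rot": TCP orientation; "force": force on the tool from outside, world axes, zero at the start; "torque": the same for the moment, N m; "width": finger opening in mm.
Only numpy, scipy, OpenCV 4.12 (cv2) and the standard library are available. Lean on these libraries where they do the work, as an engineer would, in place of code of your own. Each camera call takes 0.05 s, during which the arm holds its last target. There are 200 camera calls.

## Task

The wooden pepper mill has been left standing out on the hob. Put it away in the wooden cruet block on the worktop: lower it upright into the wide well, the only one it fits, until it stands on the bottom, and let go. Leave the salt shaker in the block and the spice jar on the hob where they stand.

Things in the scene. Friction and masses are not known exactly. Their poses are not given: they have to be found in the camera images.
- mill_center (a point): Centre (half-way up) of the pepper mill: brown turned wood, foot 58 mm in diameter, 170 mm tall, 0.2 kg, upright on the hob, whose top is level with the worktop; z up. Its round head, 49 mm wide at its widest 55 mm above this point, is the place to grip from above; it does not turn. Above it is a 12 mm wide nut up to 85 mm over this point. The flat foot is 85 mm below.
- wide_well_floor (a point): Centre of the floor of the wide well at one end of the cruet block (fixed, light wood, 96 x 218 x 55 mm high, turned any way). Round blind well, 78 mm wide, 45 mm deep, vertical; floor 10 mm above the worktop, rim 45 mm above this point. x runs across the block, y along it. Narrow wells (54 mm) of the same depth at y = -73 mm (empty) and -135 mm (salt shaker) from here.
- salt_shaker: Salt shaker, grey cap, 44 mm in diameter and 90 mm tall, loose in the narrow well at the other end of the block, standing out 45 mm over the block; origin at the centre of its foot, z up. A bystander.
- spice_jar: Glass spice jar, red cap, 45 mm in diameter, 106 mm tall, loose on the hob near the mill; origin at the centre of its foot, z up. A bystander. Not listed, and fixed: a pot 200 mm wide and 126 mm tall (a spoon in it stands higher) between mill and block, its front at x = 0.48 m: carry in front of it; and cabinets overhang the worktop beyond x = 0.61 m, 0.55 m up.
Not all that is in view belongs to the job. Leave any orange or red look-alike of the part that bears mill_center alone.

How it is judged (in metres and radians):
At the end, for the whole second after the job is handed in: The mill stands on the floor of the wide well: its centre within 20 mm of the well's axis and at most 92 mm above the well's floor (85 mm when it stands on it), upright within 0.17 rad, and released (horizontal distance between mill_center and wide_well_floor below 0.02 m and z of mill_center in the frame of wide_well_floor below 0.092 m and angle between mill_center's own z axis and vertical below 0.17 rad); the robot touches nothing.
It fails at once if the salt shaker was moved by more than 30 mm (distance of salt_shaker from where it was at the start of the episode above 0.03 m).
It fails at once if the spice jar was moved by more than 30 mm (distance of spice_jar from where it was at the start of the episode above 0.03 m).
It fails at once if the spice jar was knocked over (angle between spice_jar's own z axis and vertical above 0.7 rad).
It also fails if it takes over 42 s, if anything falls off the work surface, if the arm or the gripper's body presses on something with over 40 N, if the wrist force passes 120 N, or if a joint passes its speed limit or range.

## Working session

There is one attempt and no reset: what is moved stays moved. The work goes in short steps, Python scripts to look and compute and a tool call to move; the robot and the scene stay as the last step left them, time stands still between calls to the robot, and variables do not carry over. Pictures are saved under pics/ and viewed, on a budget of 10 in all, crops included, one or two more only if the job needs it, and the job is handed in when it is done.

Besides the shell and the picture viewer there is one more tool, called after "Request:" by a JSON object that holds its "op" and its "data", one argument or row to a line. send_rows: Moves the arm, as the interface text tells. Its arguments: {"type":"object","properties":{"rows":{"type":"array"}},"required":["rows"]}

```bash
mkdir -p pics
cat > h.py <<'E'
import numpy as np, cv2
from cell import ctrl
def ray(cam,uv):
    c=ctrl.get_calibration(cam);K=np.array(c["intrinsics"],float);d=np.array(c["dist_coeffs"],float);T=np.array(c["T"],float)
    p=cv2.undistortPoints(np.array([[uv]],float),K,d)[0,0]
    return T[:3,3],T[:3,:3]@np.array([p[0],p[1],1.])
def at_z(cam,uv,z):
    o,r=ray(cam,uv);return o+r*(z-o[2])/r[2]
def at_d(cam,uv,d):
    o,r=ray(cam,uv);return o+r*d
def cloud(cam,depth,mask=None):
    c=ctrl.get_calibration(cam);K=np.array(c["intrinsics"],float);T=np.array(c["T"],float)
    m=depth>0
    if mask is not None:m&=mask
    v,u=np.nonzero(m)
    p=cv2.undistortPoints(np.stack([u,v],1).astype(float)[:,None],K,np.array(c["dist_coeffs"],float))[:,0]
    d=depth[v,u][:,None]
    return np.hstack([p,np.ones_like(d)])*d@T[:3,:3].T+T[:3,3]
E
python3 - <<'E'
from h import *
np.set_printoptions(precision=1,suppress=True)
s=ctrl.read_state();print(s["clock"],s["eef_pos"],s["tool_rot"],s["width"],ctrl.tcp_to_tips)
for cam in("top","side"):
    im,d=ctrl.get_image(cam);cv2.imwrite(f"pics/{cam}0.png",im);np.save(f"{cam}0.npy",d)
    print(cam,np.array(ctrl.get_calibration(cam)["T"])[:3])
    for q in("mill_center","wide_well_floor","salt_shaker","spice_jar"):
        for r in ctrl.place_of(cam,q)[:3]:
            u,v=np.round(r["uv"]).astype(int);dd=d[min(v,479),min(u,639)]
            print(q,r["uv"],round(r["confidence"],2),at_d(cam,r["uv"],dd),at_z(cam,r["uv"],{"m":85,"w":10,"s":0}[q[0]]))
E
```

```text
0.0 [223.8 609.6 241.4] [-3.1  0.   2.8] 85.5937590142591 11.0
top [[  -0.    -0.9    0.4  -98.9]
 [  -1.     0.    -0.    55. ]
 [   0.    -0.4   -0.9 1533.3]]
mill_center [169.5, 233.8] 0.85 [488.2 424.6 115.6] [500.9 432.6  85. ]
mill_center [220.9, 228.3] 0.8 [494.5 295.1 134.3] [515.4 303.6  85. ]
mill_center [251.4, 263.3] 0.65 [407.1 218.4 123.9] [421.1 222.9  85. ]
wide_well_floor [417.3, 258.4] 0.91 [ 458.6 -200.8   13.1] [ 459.8 -201.4   10. ]
salt_shaker [470.1, 261.0] 0.76 [ 435.9 -327.7   54.3] [ 455.5 -341.7    0. ]
spice_jar [191.5, 275.2] 0.56 [394.6 371.5  73.1] [419.3 387.3   0. ]
side [[   0.8   -0.3    0.5    2.7]
 [  -0.5   -0.4    0.8 -689.2]
 [  -0.    -0.9   -0.4  488.4]]
mill_center [274.5, 179.0] 0.87 [508.2 283.6  95.7] [521.9 310.   85. ]
mill_center [253.9, 169.8] 0.81 [421.1 216.3 156.4] [511.1 411.   85. ]
mill_center [257.2, 196.7] 0.55 [417.2 201.2  95.3] [428.  224.4  85. ]
wide_well_floor [379.5, 305.4] 0.73 [ 411.2 -244.9   54.8] [ 453.4 -199.    10. ]
salt_shaker [435.9, 345.7] 0.77 [ 412.9 -364.9   56.2] [ 466.2 -322.8    0. ]
spice_jar [229.4, 209.1] 0.59 [408.  363.8   7.5] [414.3 380.2   0. ]
```

View pics/top0.png

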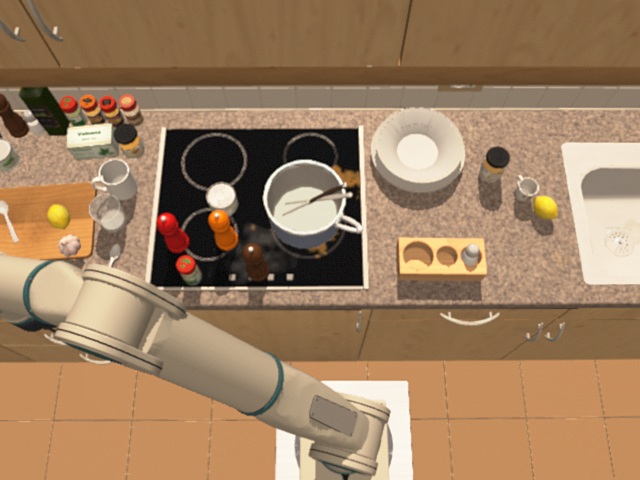

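View pics/side0.png

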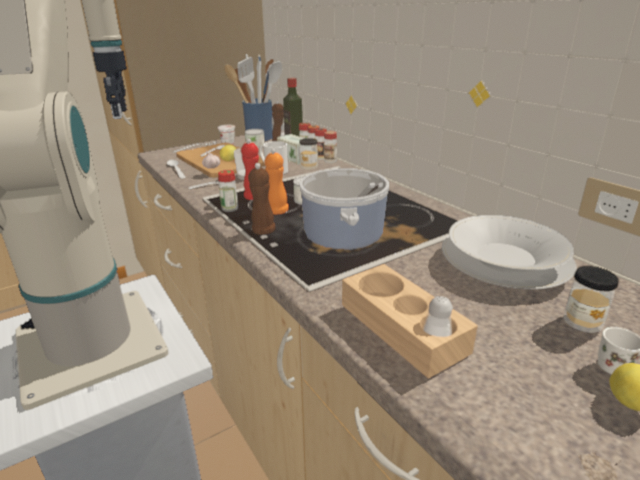

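Candidates for the mill in the top view are red (172,232), orange (222,229), brown on the hob (255,262) and a brown one far left on the worktop (12,118). By the description it is (255,262), which is brown and on the hob. Next I refine with depth and check a close crop.

Run:
```python
from h import *
np.set_printoptions(precision=1,suppress=True)
im=cv2.imread("pics/top0.png");sd=cv2.imread("pics/side0.png")
cv2.imwrite("pics/crop.png",np.hstack([cv2.resize(im[200:300,200:300],(400,400)),cv2.resize(sd[140:240,215:315],(400,400))]))
P={c:cloud(c,np.load(f"{c}0.npy")) for c in("top","side")}
for c,p in P.items():
    q=p[(np.hypot(p[:,0]-424,p[:,1]-223)<55)&(p[:,2]>5)]
    print(c,"mill top z",np.percentile(q[:,2],99))
    for a in(20,50,80,110,125,140,155):
        k=q[abs(q[:,2]-a)<8]
        if len(k)>3:print(a,len(k),k.min(0),k.max(0),np.median(k,0))
    k=p[(abs(p[:,0]-458)<110)&(abs(p[:,1]+265)<150)&(abs(p[:,2]-55)<6)]
    r=cv2.minAreaRect(k[:,:2].astype(np.float32));print("block",r,np.median(k[:,2]))
    k=k[(abs(k[:,0]-458)<60)];print(np.percentile(k,[1,99],axis=0))
p=np.vstack(list(P.values()))
k=p[(abs(p[:,1]-60)<200)&(p[:,0]<530)&(p[:,0]>380)&(p[:,2]>40)&(p[:,1]<160)];print("pot front",k.min(0),k.max(0))
# rim of wide well in both views via recognised floor points
```

```text
top mill top z 169.6587699352015
20 67 [401.5 187.3  12. ] [445.  241.2  27.1] [410.8 204.6  16.4]
50 84 [404.5 190.2  42.1] [446.7 240.9  58. ] [414.  205.6  51.2]
80 46 [409.6 197.3  72.1] [431.1 232.5  87.8] [414.6 209.4  78.7]
110 19 [405.1 194.4 106.6] [424.9 235.5 117.3] [411.  211.4 113.5]
125 43 [404.1 193.4 117. ] [433.7 237.  132.6] [409.7 209.9 123. ]
140 92 [404.1 193.9 132.6] [452.1 240.  147.9] [413.5 210.1 143.5]
155 224 [404.1 193.6 147.1] [450.4 239.1 162.9] [424.5 216.2 154.2]
block ((450.9281921386719, -256.67132568359375), (220.13345336914062, 101.03343200683594), 89.54533386230469) 55.31313163070797
[[ 402.1 -364.5   49.4]
 [ 499.5 -147.6   60.6]]
side mill top z 164.8507010998198
20 137 [404.7 184.7  12. ] [457.2 229.1  27.9] [421.5 193.1  18.6]
50 137 [406.3 187.3  42.1] [454.6 223.6  57.5] [421.5 194.7  50. ]
80 99 [411.7 194.8  72.3] [446.9 219.3  87.8] [423.6 200.2  78.9]
110 120 [405.2 189.1 102.1] [450.8 225.  118. ] [422.1 196.  110.7]
125 132 [405.2 188.  117.1] [451.  226.5 133. ] [421.1 197.8 124.2]
140 155 [404.7 189.4 132. ] [451.1 225.2 148. ] [419.8 196.9 140.9]
155 126 [409.6 192.6 147.1] [449.2 227.5 161.6] [424.9 205.2 153.4]
block ((453.4940185546875, -258.03021240234375), (220.4667510986328, 99.61548614501953), 89.65758514404297) 55.0060343957843
[[ 404.4 -366.9   49.3]
 [ 501.  -150.5   59.3]]
pot front [480.8 -55.4  40.1] [530.  159.9 137.4]
```

View pics/crop.png

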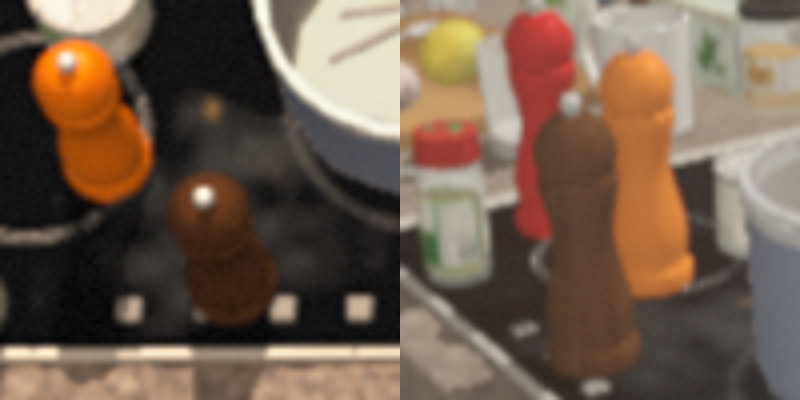

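The crop confirms a brown mill with its nut on top, at px (251,249), and depth puts it at about (428, 215). The block is centred on (452, -257), so the well is near (455, -199). I start moving now.

Request:
{"op": "send_rows", "data": {
  "rows": [
    {"x":9,"y":-18},
    {"x":9,"y":-18},
    {"x":9,"y":-18},
    {"x":9,"y":-18},
    {"x":9,"y":-18}
  ]
}}

```text
$.rows[0]: bad value
```

Request:
{"op": "send_rows", "data": {
  "rows": [
    {"x":9,"y":-18},
    {"x":9,"y":-18},
    {"x":9,"y":-18},
    {"x":9,"y":-18},
    {"x":9,"y":-18}
  ]
}}

```text
$.rows[0]: bad value
```

Request:
{"op": "send_rows", "data": {
  "rows": [
    {"x":9,"y":-18,"z":0,"roll":0,"claw":0},
    {"x":9,"y":-18,"z":0,"roll":0,"claw":0},
    {"x":9,"y":-18,"z":0,"roll":0,"claw":0},
    {"x":9,"y":-18,"z":0,"roll":0,"claw":0},
    {"x":9,"y":-18,"z":0,"roll":0,"claw":0}
  ]
}}

```text
clock: 0.92
eef_pos: [315.3, 427.2, 242.5]
tool_rot: [-3.141, 0.001, 2.788]
force: [0.3, 0.3, -0.1]
width: 85.2
```

Request:
{"op": "send_rows", "data": {
  "rows": [
    {"x":9,"y":-17,"z":0,"roll":0,"claw":0},
    {"x":9,"y":-17,"z":0,"roll":0,"claw":0},
    {"x":9,"y":-17,"z":0,"roll":0,"claw":0},
    {"x":9,"y":-17,"z":0,"roll":0,"claw":0},
    {"x":9,"y":-17,"z":0,"roll":0,"claw":0}
  ]
}}

```text
clock: 1.33
eef_pos: [405.9, 255.7, 242.7]
tool_rot: [-3.141, 0.002, 2.785]
force: [-0.3, 0.3, -0.4]
width: 85.4
```

Run:
```python
from h import *
np.set_printoptions(precision=1,suppress=True)
s=ctrl.read_state();print(s["eef_pos"],s["tool_rot"])
im,d=ctrl.get_image("wrist");cv2.imwrite("pics/w1.png",im)
p=cloud("wrist",d);q=p[(np.hypot(p[:,0]-428,p[:,1]-215)<60)&(p[:,2]>5)]
for a in(20,50,110,140,152,167):
    k=q[abs(q[:,2]-a)<5]
    if len(k)>3:print(a,len(k),k.min(0),k.max(0),np.median(k,0))
for r in ctrl.place_of("wrist","mill_center")[:3]:print(r,at_z("wrist",r["uv"],85))
```

```text
[405.9 255.7 242.7] [-3.1  0.   2.8]
20 164 [409.6 193.8  15. ] [446.8 238.6  24.9] [416.7 225.9  16.7]
50 353 [410.9 186.2  45.1] [457.3 237.4  55. ] [418.6 225.4  49.8]
110 60 [411.7 206.7 105.5] [436.3 235.6 114.9] [416.4 224.8 112.4]
140 616 [409.9 187.3 135. ] [457.9 236.7 145. ] [417.5 225.4 142.4]
152 1740 [412.7 190.  147. ] [456.4 234.2 157. ] [425.4 218.9 152.8]
167 302 [428.2 207.  163.9] [439.2 218.3 171.7] [432.7 213.3 169.5]
{'uv': [290.0, 267.2], 'confidence': 0.96} [436.1 214.9  85. ]
{'uv': [563.7, 264.3], 'confidence': 0.96} [514.3 429.6  85. ]
{'uv': [420.8, 319.2], 'confidence': 0.73} [521.4 303.4  85. ]
```

View pics/w1.png

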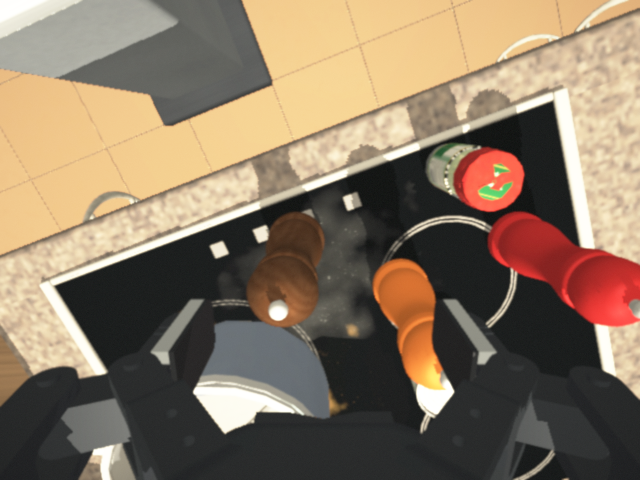

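The wrist view shows the brown mill with its nut at px (278,310), clear of orange (405,320), red (570,265) and the jar (480,175). Depth puts its axis at (433.5, 212.5).

Request:
{"op": "send_rows", "data": {
  "rows": [
    {"x":2.8,"y":-4.3,"z":0,"roll":0,"claw":0},
    {"x":2.8,"y":-4.3,"z":0,"roll":0,"claw":0},
    {"x":2.8,"y":-4.3,"z":-2,"roll":0,"claw":0},
    {"x":2.8,"y":-4.3,"z":-5,"roll":0,"claw":0},
    {"x":2.8,"y":-4.3,"z":-5,"roll":0,"claw":0}
  ]
}}

```text
clock: 1.85
eef_pos: [429.3, 216.4, 188.9]
tool_rot: [-3.136, -0.005, 2.79]
force: [-1.5, -0.6, -0.5]
width: 85.2
```

Request:
{"op": "send_rows", "data": {
  "rows": [
    {"x":0,"y":0,"z":-3,"roll":0,"claw":0},
    {"x":0,"y":0,"z":-6,"roll":0,"claw":0},
    {"x":0,"y":0,"z":-6,"roll":0,"claw":0},
    {"x":0,"y":0,"z":-6,"roll":0,"claw":0}
  ]
}}

```text
clock: 2.18
eef_pos: [431.2, 217.5, 132.3]
tool_rot: [-3.14, -0.002, 2.791]
force: [0.2, 0.1, -0.0]
width: 85.3
```

Request:
{"op": "send_rows", "data": {
  "rows": [
    {"x":0.2,"y":-0.5,"z":0,"roll":0,"claw":0},
    {"x":0.2,"y":-0.5,"z":0,"roll":0,"claw":0.3},
    {"x":0.2,"y":-0.5,"z":0,"roll":0,"claw":1},
    {"x":0.2,"y":-0.5,"z":0,"roll":0,"claw":1},
    {"x":0.2,"y":-0.5,"z":0,"roll":0,"claw":1}
  ]
}}

```text
clock: 2.6
eef_pos: [435.2, 212.7, 134.1]
tool_rot: [3.139, 0.002, 2.789]
force: [-1.9, -0.6, 11.5]
width: 45.7
```

Request:
{"op": "send_rows", "data": {
  "rows": [
    {"x":0,"y":0,"z":0,"roll":0,"claw":1},
    {"x":0,"y":0,"z":0,"roll":0,"claw":1},
    {"x":0,"y":0,"z":0,"roll":0,"claw":1},
    {"x":0,"y":0,"z":0,"roll":0,"claw":1},
    {"x":0,"y":0,"z":0,"roll":0,"claw":1}
  ]
}}

```text
clock: 3.02
eef_pos: [435.0, 212.7, 134.1]
tool_rot: [3.139, 0.002, 2.789]
force: [-2.0, -1.2, 11.7]
width: 46.1
```

Width 46 mm with an 11 N up-force suggests the pads sit above the widest part of the head. I regrip 7 mm lower.

Request:
{"op": "send_rows", "data": {
  "rows": [
    {"x":0,"y":0,"z":0,"roll":0,"claw":0.2},
    {"x":0,"y":0,"z":0,"roll":0,"claw":0.2},
    {"x":0,"y":0,"z":0,"roll":0,"claw":0.2},
    {"x":-0.1,"y":0,"z":-0.7,"roll":0,"claw":0.2},
    {"x":-0.1,"y":0,"z":-0.7,"roll":0,"claw":0.2}
  ]
}}

```text
clock: 3.43
eef_pos: [432.1, 212.0, 124.3]
tool_rot: [-3.14, -0.001, 2.79]
force: [0.1, 0.2, 0.0]
width: 68.1
```

Request:
{"op": "send_rows", "data": {
  "rows": [
    {"x":0,"y":0,"z":0,"roll":0,"claw":1},
    {"x":0,"y":0,"z":0,"roll":0,"claw":1},
    {"x":0,"y":0,"z":0,"roll":0,"claw":1},
    {"x":0,"y":0,"z":0,"roll":0,"claw":1},
    {"x":0,"y":0,"z":0,"roll":0,"claw":1}
  ]
}}

```text
clock: 3.85
eef_pos: [433.0, 212.4, 125.4]
tool_rot: [3.141, 0.0, 2.79]
force: [-0.3, 0.5, 2.3]
width: 45.9
```

Request:
{"op": "send_rows", "data": {
  "rows": [
    {"x":0,"y":0,"z":1,"roll":0,"claw":1},
    {"x":0,"y":0,"z":3,"roll":0,"claw":1},
    {"x":0,"y":0,"z":6,"roll":0,"claw":1},
    {"x":0,"y":0,"z":9,"roll":0,"claw":1},
    {"x":0,"y":0,"z":10,"roll":0,"claw":1}
  ]
}}

```text
clock: 4.27
eef_pos: [434.3, 212.7, 228.4]
tool_rot: [3.138, 0.003, 2.79]
force: [1.9, 0.2, -3.3]
width: 46.1
```

Run:
```python
from h import *
s=ctrl.read_state();print(s["eef_pos"],s["force"],s["width"])
im,d=ctrl.get_image("side");cv2.imwrite("pics/s2.png",cv2.resize(im[60:260,130:430],(750,500)))
```

```text
[434.33866782 212.69604405 228.41795926] [ 1.90591134  0.23904748 -3.30390405] 46.05281370569009
```

View pics/s2.png

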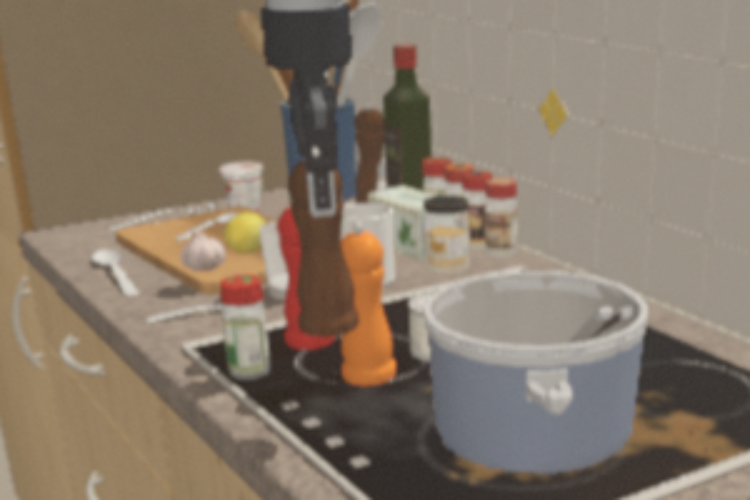

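The mill is held and upright, with its foot about 100 mm above the hob; the jar and the other mills stand as before. I carry it in front of the pot.

Request:
{"op": "send_rows", "data": {
  "rows": [
    {"x":-2,"y":-3,"z":0,"roll":0,"claw":1},
    {"x":-2,"y":-6.5,"z":0,"roll":0,"claw":1},
    {"x":-2,"y":-10,"z":0,"roll":0,"claw":1},
    {"x":-2,"y":-13.5,"z":0,"roll":0,"claw":1},
    {"x":-2,"y":-17,"z":0,"roll":0,"claw":1}
  ]
}}

```text
clock: 4.73
eef_pos: [411.7, 40.6, 224.4]
tool_rot: [-3.14, -0.002, 2.791]
force: [0.8, -0.8, -2.8]
width: 46.5
```

Request:
{"op": "send_rows", "data": {
  "rows": [
    {"x":0,"y":-3.5,"z":0,"roll":0,"claw":1},
    {"x":0,"y":-7,"z":0,"roll":0,"claw":1},
    {"x":0,"y":-10,"z":0,"roll":0,"claw":1},
    {"x":0,"y":-12,"z":0,"roll":0,"claw":1},
    {"x":0,"y":-13,"z":0,"roll":0,"claw":1}
  ]
}}

```text
clock: 5.15
eef_pos: [411.8, -90.9, 224.4]
tool_rot: [-3.14, -0.002, 2.785]
force: [-0.3, -0.2, -2.3]
width: 46.0
```

Run:
```python
from h import *
np.set_printoptions(precision=1,suppress=True)
s=ctrl.read_state();print(s["eef_pos"],s["tool_rot"],s["width"])
for c in("wrist","side"):
    im,d=ctrl.get_image(c);cv2.imwrite(f"pics/{c}3.png",im);np.save(f"{c}3.npy",d)
    for r in ctrl.place_of(c,"wide_well_floor")[:2]:print(c,r,at_z(c,r["uv"],10))
    for r in ctrl.place_of(c,"mill_center")[:1]:print(c,r)
```

```text
[411.8 -90.9 224.4] [-3.1 -0.   2.8] 45.995859845045764
wrist {'uv': [238.9, 278.5], 'confidence': 0.71} [ 453.7 -194.2   10. ]
side {'uv': [378.4, 303.0], 'confidence': 0.96} [ 456.5 -192.4   10. ]
side {'uv': [276.0, 179.9], 'confidence': 0.88}
```

View pics/wrist3.png

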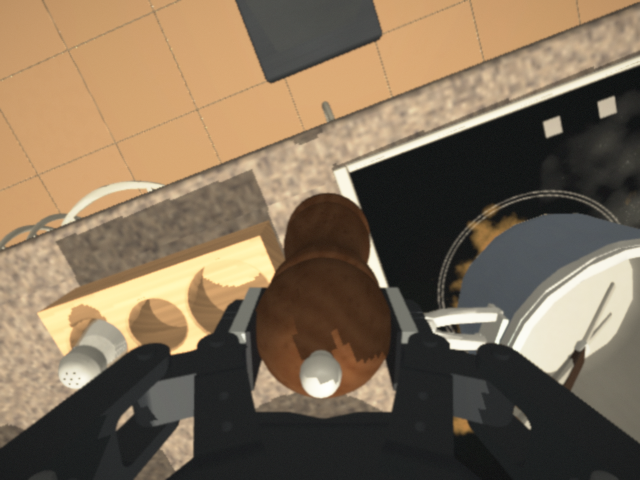

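Run:
```python
from h import *
from scipy.optimize import minimize
np.set_printoptions(precision=1,suppress=True)
for n in("top0","side0","side3"):
    p=cloud(n[:-1],np.load(n+".npy"))
    k=p[(abs(p[:,2]-55)<4)&(np.hypot(p[:,0]-454,p[:,1]+197)<60)][:,:2]
    b=min(((np.clip(39-np.hypot(k[:,0]-x,k[:,1]-y),0,None)**2).sum(),x,y) for x in range(435,475) for y in range(-215,-180))
    print(n,len(k),b)
w=cloud("wrist",np.load("wrist3.npy"));s=cloud("side",np.load("side3.npy"))
for n,p in(("w",w),("s",s)):
    q=p[(np.hypot(p[:,0]-413,p[:,1]+91)<50)&(p[:,2]>80)]
    for a in(96,105,120,140,160,180,200,215):
        k=q[abs(q[:,2]-a)<6]
        if len(k)>8:print(n,a,len(k),k.min(0),k.max(0))
```

```text
top0 532 (np.float64(13.528134132326786), 452, -195)
side0 933 (np.float64(4.444408415795668), 453, -198)
side3 920 (np.float64(8.37279732878077), 453, -198)
w 105 138 [ 386.1 -108.4  101.7] [419.6 -53.8 111. ]
w 120 331 [ 387.1 -101.   114. ] [417.9 -54.3 122.4]
w 140 546 [ 387.  -108.2  134. ] [429.3 -55.9 145.9]
w 160 909 [ 390.  -105.8  154. ] [424.9 -59.2 166. ]
w 180 486 [393.7 -97.8 174. ] [413.1 -64.2 185.9]
w 200 64 [390.3 -87.6 194.1] [399.7 -66.5 206. ]
w 215 714 [ 387.4 -108.9  209.4] [414.4 -54.1 221. ]
s 96 40 [ 384.1 -114.4   98.7] [427.  -72.3 101.8]
s 105 183 [ 382.9 -116.4   99.4] [435.2 -67.3 111. ]
s 120 165 [ 385.7 -112.9  114. ] [436.4 -67.5 126. ]
s 140 197 [ 384.4 -114.7  134.2] [434.2 -71.7 145.9]
s 160 184 [ 386.9 -110.3  154. ] [429.  -73.8 165.9]
s 180 134 [ 390.8 -106.7  174. ] [425.6 -77.6 185.9]
s 200 128 [ 387.  -109.6  194. ] [427.4 -78.6 205.9]
s 215 164 [ 384.8 -119.3  209.1] [429.3 -69.5 221. ]
```

The well axis comes out at (453, -197) and the mill foot at (412, -86). The shift is therefore +4.1 and -11.1 cm, then about 8.8 cm down to the floor.

Request:
{"op": "send_rows", "data": {
  "rows": [
    {"x":1.4,"y":-3.7,"z":0,"roll":0,"claw":1},
    {"x":2.8,"y":-7.4,"z":0,"roll":0,"claw":1},
    {"x":4.1,"y":-11.1,"z":0,"roll":0,"claw":1},
    {"x":4.1,"y":-11.1,"z":0,"roll":0,"claw":1},
    {"x":4.1,"y":-11.1,"z":-2,"roll":0,"claw":1}
  ]
}}

```text
clock: 5.87
eef_pos: [457.2, -201.0, 207.5]
tool_rot: [-3.141, 0.008, 2.788]
force: [0.9, -0.1, -3.1]
width: 46.0
```

Run:
```python
from h import *
np.set_printoptions(precision=1,suppress=True)
st=ctrl.read_state();print(st["eef_pos"],st["width"],st["force"])
im,d=ctrl.get_image("side");im2,d2=ctrl.get_image("top")
cv2.imwrite("pics/s4.png",np.hstack([cv2.resize(im[190:390,300:500],(400,400)),cv2.resize(im2[210:310,380:480],(400,400))]))
for n,p in(("s",cloud("side",d)),("t",cloud("top",d2))):
    q=p[(np.hypot(p[:,0]-453,p[:,1]+200)<50)&(p[:,2]>62)]
    for a in(80,95,110,125,140,180):
        k=q[abs(q[:,2]-a)<7]
        if len(k)>8:print(n,a,len(k),k.min(0),k.max(0))
```

```text
[ 457.2 -201.   207.5] 46.021401907872786 [ 0.9 -0.1 -3.1]
s 80 79 [ 429.2 -229.    81.1] [ 475.7 -186.1   87. ]
s 95 287 [ 428.9 -229.3   88. ] [ 482.8 -176.3  102. ]
s 110 202 [ 430.2 -227.2  103. ] [ 474.7 -184.8  117. ]
s 125 270 [ 430.1 -227.8  118.1] [ 477.  -180.1  131.9]
s 140 249 [ 431.5 -224.6  133. ] [ 475.3 -182.5  147. ]
s 180 174 [ 432.6 -222.9  173.2] [ 469.3 -190.4  186.9]
```

View pics/s4.png

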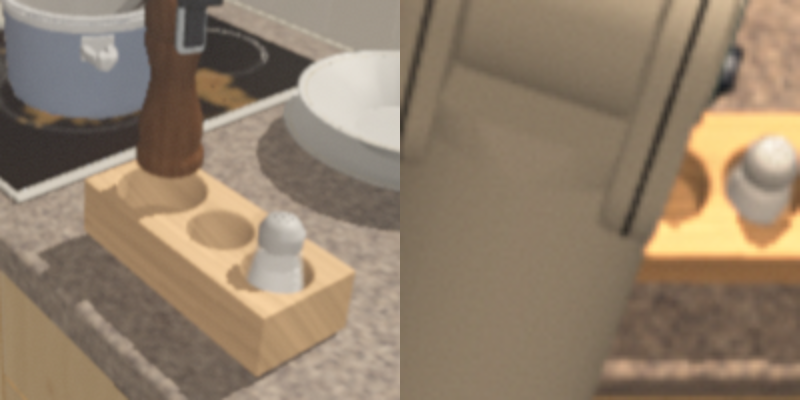

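The foot hovers over the well at about (457, -200), 26 mm above the rim. I correct by -0.4 and +0.3 cm and go down.

Request:
{"op": "send_rows", "data": {
  "rows": [
    {"x":-0.4,"y":0.3,"z":0,"roll":0,"claw":1},
    {"x":-0.4,"y":0.3,"z":0,"roll":0,"claw":1},
    {"x":-0.4,"y":0.3,"z":-1.5,"roll":0,"claw":1},
    {"x":-0.4,"y":0.3,"z":-2.5,"roll":0,"claw":1},
    {"x":-0.4,"y":0.3,"z":-2.5,"roll":0,"claw":1}
  ]
}}

```text
clock: 6.38
eef_pos: [449.2, -194.5, 179.7]
tool_rot: [3.141, -0.002, 2.791]
force: [-0.2, 0.3, -2.6]
width: 45.9
```

Request:
{"op": "send_rows", "data": {
  "rows": [
    {"x":0.3,"y":-0.3,"z":0,"roll":0,"claw":1},
    {"x":0.3,"y":-0.3,"z":0,"roll":0,"claw":1},
    {"x":0.3,"y":-0.3,"z":-1,"roll":0,"claw":1},
    {"x":0.3,"y":-0.3,"z":-2,"roll":0,"claw":1},
    {"x":0.3,"y":-0.3,"z":-2,"roll":0,"claw":1}
  ]
}}

```text
clock: 6.8
eef_pos: [452.7, -198.6, 159.9]
tool_rot: [3.142, -0.001, 2.79]
force: [-0.1, 0.7, -2.2]
width: 46.2
```

Request:
{"op": "send_rows", "data": {
  "rows": [
    {"x":0,"y":0,"z":-0.5,"roll":0,"claw":1},
    {"x":0,"y":0,"z":-1,"roll":0,"claw":1},
    {"x":0,"y":0,"z":-1.5,"roll":0,"claw":1},
    {"x":0,"y":0,"z":-2,"roll":0,"claw":1},
    {"x":0,"y":0,"z":-2,"roll":0,"claw":1}
  ]
}}

```text
clock: 7.22
eef_pos: [452.5, -198.5, 139.5]
tool_rot: [3.142, -0.002, 2.79]
force: [0.1, 0.2, -3.3]
width: 46.1
```

Request:
{"op": "send_rows", "data": {
  "rows": [
    {"x":0,"y":0,"z":-0.3,"roll":0,"claw":1},
    {"x":0,"y":0,"z":-0.3,"roll":0,"claw":1},
    {"x":0,"y":0,"z":-0.3,"roll":0,"claw":1}
  ]
}}

```text
clock: 7.47
eef_pos: [453.0, -198.8, 137.3]
tool_rot: [3.142, -0.0, 2.79]
force: [0.3, -0.6, -3.2]
width: 46.0
```

Request:
{"op": "send_rows", "data": {
  "rows": [
    {"x":0,"y":0,"z":-0.2,"roll":0,"claw":1},
    {"x":0,"y":0,"z":-0.3,"roll":0,"claw":1},
    {"x":0,"y":0,"z":-0.3,"roll":0,"claw":1}
  ]
}}

```text
clock: 7.72
eef_pos: [453.9, -199.0, 135.4]
tool_rot: [3.141, 0.002, 2.79]
force: [-0.8, 0.6, 7.3]
width: 46.0
```

Contact: the force rose to +7 N at the expected height, so the mill stands on the floor. I open and retreat.

Request:
{"op": "send_rows", "data": {
  "rows": [
    {"x":0,"y":0,"z":0,"roll":0,"claw":0.4},
    {"x":0,"y":0,"z":0,"roll":0,"claw":0.2},
    {"x":0,"y":0,"z":0,"roll":0,"claw":0},
    {"x":0,"y":0,"z":0,"roll":0,"claw":0},
    {"x":0,"y":0,"z":0,"roll":0,"claw":0}
  ]
}}

```text
clock: 8.13
eef_pos: [453.0, -198.8, 134.2]
tool_rot: [-3.142, -0.0, 2.79]
force: [-0.4, -0.6, -0.4]
width: 85.4
```

Request:
{"op": "send_rows", "data": {
  "rows": [
    {"x":0,"y":0,"z":2,"roll":0,"claw":0},
    {"x":0,"y":0,"z":5,"roll":0,"claw":0},
    {"x":0,"y":0,"z":9,"roll":0,"claw":0},
    {"x":0,"y":0,"z":13,"roll":0,"claw":0},
    {"x":0,"y":0,"z":13,"roll":0,"claw":0}
  ]
}}

```text
clock: 8.55
eef_pos: [456.8, -200.7, 271.1]
tool_rot: [-3.141, 0.013, 2.789]
force: [0.8, -0.4, -0.4]
width: 85.5
```

Run:
```python
from h import *
np.set_printoptions(precision=1,suppress=True)
st=ctrl.read_state();print(st["eef_pos"],st["width"],st["force"])
w,dw=ctrl.get_image("wrist");im,d=ctrl.get_image("side")
cv2.imwrite("pics/s5.png",np.hstack([cv2.resize(im[110:390,170:500],(440,373)),cv2.resize(w,(360,373))]))
for n,p in(("s",cloud("side",d)),("w",cloud("wrist",dw))):
    q=p[(np.hypot(p[:,0]-453,p[:,1]+198)<40)&(p[:,2]>62)&(p[:,2]<200)]
    for a in(70,90,120,150,165,178):
        k=q[abs(q[:,2]-a)<6]
        if len(k)>8:print(n,a,len(k),k.min(0),k.max(0))
```

```text
[ 456.8 -200.7  271.1] 85.48644024845082 [ 0.8 -0.4 -0.4]
s 70 190 [ 430.1 -220.1   64. ] [ 471.  -178.6   75.8]
s 90 142 [ 433.7 -216.1   84. ] [ 468.6 -185.8   96. ]
s 120 149 [ 428. -221.  114.] [ 466.5 -186.4  125.8]
s 150 231 [ 427.3 -221.8  144. ] [ 471.8 -180.9  156. ]
s 165 235 [ 431.  -216.2  159. ] [ 467.8 -181.1  170. ]
s 178 40 [ 445.7 -202.3  172.7] [ 455.8 -191.   179.7]
w 70 236 [ 428.2 -212.3   64. ] [ 450.9 -170.3   76. ]
w 120 83 [ 426.4 -207.8  119.4] [ 442.4 -170.2  126. ]
w 150 1297 [ 425.4 -217.2  144. ] [ 474.8 -168.   156. ]
w 165 1742 [ 431.9 -210.5  159. ] [ 467.4 -174.6  171. ]
w 178 243 [ 444.4 -198.4  172. ] [ 455.4 -186.9  176.4]
```

View pics/s5.png

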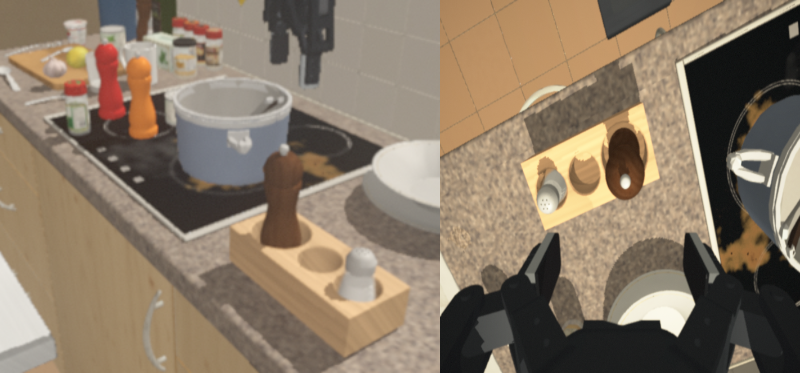

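The mill stands in the wide well with its nut top at about 180 mm, as it should be, and its axis near (450, -195). The gripper is clear, so I hand in.

```bash
python3 -c "
from cell import ctrl
print(ctrl.finish_job(),ctrl.read_state()['clock'])"
```

```text
the job is handed in; nothing more can be done
the job is handed in; nothing more can be done
```

The brown pepper mill now stands in the wide well of the cruet block, released, and I handed the job in at about 9 s. The hand-in reports no verdict.

- **What I did:** I gripped the mill by its head, carried it in front of the pot and lowered it until contact. The first grip sat too high, so I regripped about 7–9 mm lower before lifting.
- **Contact:** the force changed from −3 to +7 N at TCP height 135 mm, where 136 mm was expected for the foot on the floor.
- **Final position:** the side and wrist depth put the nut's top at about 176–180 mm (180 mm expected). The mill's axis is at about (450, −195), against the well axis I measured at (453, −197). The limit is 20 mm.
- **Upright and released:** it looks upright in the final picture; I did not work out a tilt angle. The gripper was open and about 80 mm above the mill, with almost no force on it.
- **Bystanders:** the salt shaker, spice jar and the red and orange look-alikes look unmoved in the pictures. I did not measure their positions again.
- **Disagreements:** the network placements of the well were spread over about 9 mm, so I used the rim fit from the depth instead. TCP readings straight after a move were several mm off where the arm settled, which I corrected before lowering into the well.

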